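Put down a child's bike's kickstand and hold the bike upright

ROBOT

A 6-joint arm with a two-finger parallel gripper is mounted at the origin on the work surface. World frame = base frame: x ahead of the robot, y to its left, z up, the work surface at z = 0. Lengths are in m, angles in degrees, forces in N, time in s.
With the tool pointing down it reaches from about 0.3 to 0.825 m from the base axis. Payload 5.4 kg.
Tool frame: the origin (TCP) lies between the finger pads; the fingertips stand 8 mm ahead of it and the grasp point (between the pads) lies 11 mm behind it; z points along the fingers, y is the line along which they close (so a half turn about z gives the same grasp; the last joint's range is limited). The gripper opens to 92 mm and grips with 3 to 60 N. Pads are 20 mm wide; open, the fingers measure 128 mm over their backs; the gripper's body (75 mm by 189 mm) begins 69 mm behind the grasp point.
Start: joints at [-80.793, 9.076, 91.501, -0, 79.423, -12.038], TCP at [0.208, -0.536, 0.198] pointing down, gripper open.
Joint ranges: [-166.64, 166.64], [-54.1, 131.32], [10.49, 154.53], [-73.88, 253.88], [9.74, 151.15], [-171.62, 171.62]. Speed limits (degrees/s): [147.25, 147.25, 180, 180, 180, 180].

INTERFACE

Orientations are given as [roll, pitch, yaw] about the fixed x, y, z axes, in that order (R = Rz(yaw) Ry(pitch) Rx(roll)).
In Python, from bench import * gives the robot as it stands.
- The arm moves only by the tool step_arm, never from a script. Its argument "moves" is a list that holds one entry, the list of rows, each a list of 7 numbers: the shift along the tool's x, y, z in a scale on which 1.0 is 75 cm, then the turn, a rotation vector about the tool's x, y, z in shares of 90 degrees (1.0 is 90 degrees), then the finger opening in m, from 0 to 0.0919. In form: [[[x, y, z, rx, ry, rz, grip], ...]]. A call has 1 to 20 rows; each row is the pose to reach, as a shift and turn from the pose commanded when the call began, along the tool's axes at that moment; what a row does not reach only later rows make up. A row lasts 1/10 s, in which the tool goes at most 50 mm and 8.59 degrees, less where a joint would pass 70% of its speed; a pose out of reach is approached as far as the arm can. No shift or turn number may pass 1 either way. A call with a gripper value outside its range is refused whole. The fingers move at their own pace and stop on an object; "grip_force" is the grip in N (left out, the last holds). Time passes only in rows, so rows that repeat a pose let the fingers close. It gives the time, the measured TCP pose, the force, the opening and the grip force at its end, in the units of the state.
- state(): the state, without advancing time (a new reading comes with each control period).
- read_camera(name): name is "scene" or "top" or "wrist"; returns the picture (480x640x3 uint8, red, green, blue); there is no depth.
- camera_params(name): a dict with "fovy" (degrees; the focal length in pixels is half the picture's height over the tangent of half this angle, whatever the lens; pixels are square), "cx", "cy" (the principal point, pixels), "R" (3x3) and "t" (3): a world point X has camera coordinates R X + t. Camera axes: x right, y down, z forward; pixel columns grow to the right and rows downward; lengths in m; the calibration is good to about 2 mm. A picture is of the moment at which its call begins: read the wrist's pose just before it. camera_params takes no time and is no camera call; for the wrist camera it gives the pose at the moment of the call.
- job_done(): hands the job in; it is judged then, once.
The state is a dict: "time_s": time; "q": joint angles; "joint_velocities": joint speeds; "joint_efforts": joint torques, N m; "tool_pos": TCP position; "tcp_rot": TCP orientation; "force": force on the tool from outside, world axes, zero at the start; "ft_torque": the same for the moment, N m; "opening": finger opening in m; "grasp_force": force on a finger pad.
Only numpy, scipy, OpenCV 4.12 (cv2) and the standard library are available. Lean on these libraries where they do the work, as an engineer would, in place of code of your own. Each camera call takes 0.05 s, during which the arm holds its last target. There are 200 camera calls.

TASK

The stripped child's bike leans against the big paint tin with its kickstand folded back. While it still leans there, flip the kickstand all the way down past its spring's centre; then grip the bike, bring it upright on both wheels where it stands and keep it standing straight, off the tin and off its stand, ready for the saddle to be fitted. Finish while still holding it in your grip, and leave the other things on the table undisturbed.

Things in the scene. Friction and masses are not known exactly. Their poses are not given: they have to be found in the camera images.
- bike: Stripped toddler's bike: yellow tubes, grey fork, two black-tyred white wheels 235 mm across, no saddle or handlebar; 655 mm long, 350 mm high, 1.5 to 2.3 kg, wheels tied. Origin midway between the tyres' ground points; +x its right (away from the robot), +y forward, +z up. Starts leaning 0.24 rad to its right on the tin. It tips by rolling on its round 38 mm tyres.
- seat_tube_top (a point): Centre of the open top of the bare seat tube, at bike (0, -72, 285) mm: round yellow tube 30 mm thick, nearly along bike z, free on all sides for the top 45 mm, a good place to grip. Axes as the bike's. Ahead of it the 34 mm main tube slopes from bike (0, -62, 150) up to (0, 181, 260).
- kickstand (a joint): Kickstand angle: 0 folded back beside the rear wheel, grows as it is pushed down, stop at 1.85. A coil spring snaps it to the nearer end (centre 0.92; at most 0.35 N m, 5 N at 70 mm). It swings in a plane through the bike's -y, splayed 22 degrees outwards (to -x) from bike z; folded it points rearward and 8 degrees up, down it points 8 degrees forward of straight down.
- stand_pivot (a point): Kickstand's pivot on the bike's left side (towards the robot) ahead of the rear hub, at bike (-52, -160, 108) mm. Axes as the bike's; hinge axis (0.927, 0, -0.375). Rear hub at bike (0, -210, 117) mm; stays, plate and axle end reach 50 mm left of the middle plane.
- stand_foot (a point): Centre of the round red foot (16 mm thick) of the silver kickstand leg (12 mm thick), 97 mm from the pivot. Folded, the leg is 20 mm beside the rear tyre. When down with the bike upright, the foot hangs about 10 mm clear of the table; the bike would rest on it when leaning 0.12 rad to its left, towards the robot.
- rear_tyre (a point): Lowest point of the rear tyre as the bike stands upright, at bike (0, -210, 0) mm; on the table.
- front_tyre (a point): Lowest point of the front tyre as the bike stands upright, at bike (0, 210, 0) mm; on the table.
- paint_tin: Full 5 litre paint tin, white with a red band, 180 mm across, 190 mm high, too heavy to move; the bike's main tube leans on its rim. Origin at the centre of its underside.
- mug: Dark blue enamel mug, 86 mm across, 75 mm high; origin under its centre. Leave alone.
- paint_tray: Red roller tray, 240 x 160 x 45 mm; origin under its centre. Leave alone.
- saddle: Black child's saddle lying upside down, 220 x 130 mm, its steel post standing up to 155 mm; origin on the table under its middle. Leave alone.
- paint_jar: Green paint jar with white lid, 72 mm across, 95 mm high; origin under its centre. Leave alone.
- wrench: Steel wrench lying flat, 180 x 38 x 8 mm, origin at its middle underneath. Leave alone.
- brush: Flat paint brush lying down, 200 x 42 x 20 mm, origin at its middle underneath. Leave alone.
Things that resemble listed ones, but are neither listed nor needed, are in the scene too. What is shaped like the paint_tin but brown is not meant.

How it is judged (in metres and radians):
On the way, in this order (a step that is already met when the one before it is completed fails the run):
1. the kickstand is fully down (joint above 1.65) while the bike still leans on the tin (more than 0.17 rad from upright) (value of joint kickstand above 1.65 rad and angle between bike's own z axis and vertical above 0.17 rad), for 0.2 s.
2. the bike is gripped and upright, within 0.07 rad (angle between bike's own z axis and vertical below 0.07 rad and contact force between the fingers and bike above 5 N and value of joint kickstand above 1.65 rad), for 0.3 s.
At the end, for the whole second after the job is handed in: The kickstand is down (above 1.65 of 1.85 rad); the bike stands within 0.07 rad of upright, still, both tyres on the table (within 10 mm), held in the fingers (contact force above 5 N), touching neither the tin nor any other thing, its kickstand's foot clear of the table (all of step 2 and height (world z) of each of rear_tyre, front_tyre below 0.01 m and contact force between bike and paint_tin below 0.3 N and height (world z) of stand_foot above 0.009 m and contact force between bike and mug below 0.3 N and contact force between bike and paint_tray below 0.3 N and contact force between bike and saddle below 0.3 N and contact force between bike and paint_jar below 0.3 N and contact force between bike and wrench below 0.3 N and contact force between bike and brush below 0.3 N and linear speed of bike below 0.03 m/s and angular speed of bike below 0.1 rad/s); the arm keeps its last pose, push and grip.
It fails at once if the bike is toppled (more than 0.45 rad from upright) (angle between bike's own z axis and vertical above 0.45 rad).
It fails at once if the bike is dragged away: a tyre is moved more than 50 mm from where it stood (distance of any of rear_tyre, front_tyre from where it was at the start of the episode above 0.05 m).
It fails at once if another thing on the table is disturbed (moved more than 30 mm) (distance of any of mug, paint_tray, saddle, paint_jar, wrench, brush from where it was at the start of the episode above 0.03 m).
It also fails if it takes over 58 s, if anything falls off the work surface, if the arm or the gripper's body presses on something with over 40 N, if the wrist force passes 120 N, or if a joint passes its speed limit or range.

## Working session

There is one attempt and no reset: what is moved stays moved. The work goes in short steps, Python scripts to look and compute and a tool call to move; the robot and the scene stay as the last step left them, time stands still between calls to the robot, and variables do not carry over. Pictures are saved under pics/ and viewed, at most 13 in all, crops included, and the job is handed in when it is done.

Besides the shell and the picture viewer there is one more tool, called after "Call:" in YAML: its name, and indented under it one key for each argument. step_arm: Moves the arm, as the interface text tells. Its arguments: {"type":"object","properties":{"moves":{"type":"array","items":{"type":"array","items":{"type":"array","items":{"type":"number"}}}},"grip_force":{"type":"number"}},"required":["moves"]}

```bash
mkdir -p pics
python3 - <<'E'
from bench import *
import cv2
print(state())
for n in("scene","top"):
    im=read_camera(n); cv2.imwrite(f"pics/{n}0.png",im[:,:,::-1]); print(n,camera_params(n))
E
```

```text
{'time_s': 0.0, 'q': array([-8.07927906e+01,  9.11399232e+00,  9.15700504e+01,  1.85766453e-03,
        7.94232396e+01, -1.20373042e+01]), 'joint_velocities': array([ 0.0255083 , -0.08949628, -0.01723435, -0.02946838, -0.00448446,
       -0.04561014]), 'joint_efforts': array([-2.21469691e-04, -3.85576594e+01, -3.22106802e+01,  7.01314257e-02,
        3.81169526e-02, -1.69912091e-04]), 'tool_pos': array([ 0.20824073, -0.53527557,  0.19652435]), 'tcp_rot': array([-1.79895457e+02, -2.41588753e-02,  2.12441488e+01]), 'force': array([ 0.39347756, -0.13990968, -0.0682792 ]), 'ft_torque': array([-0.00092331,  0.0284709 ,  0.01045696]), 'grasp_force': 0.0, 'opening': 0.09187804231997693}
scene {'fovy': 49.70494485165195, 'cx': 323.4942788654334, 'cy': 242.47833617646447, 'R': array([[ 0.41570835, -0.90946207,  0.00808121],
       [-0.72375584, -0.33617819, -0.60262899],
       [ 0.55078494,  0.24466908, -0.79798057]]), 't': array([-0.26866656,  0.46782786,  1.37630047])}
top {'fovy': 49.54634063466616, 'cx': 316.1362678682043, 'cy': 245.68610898964604, 'R': array([[ 0.02562893, -0.99966266,  0.00420958],
       [-0.97801867, -0.02594528, -0.20689687],
       [ 0.2069363 ,  0.0011855 , -0.9783537 ]]), 't': array([-0.05904763,  0.56814066,  1.43810873])}
```

View pics/scene0.png

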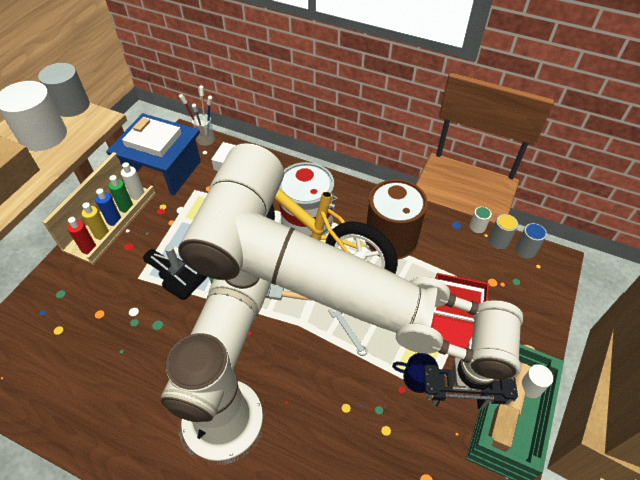

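View pics/top0.png

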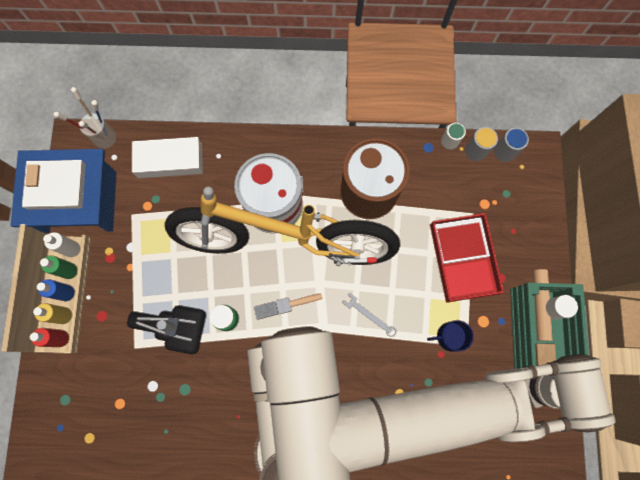

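Top view: the bike's front wheel is at about (207,230), its rear wheel at (358,243), the seat tube top at (309,211) and the red foot at about (372,261). The white/red tin is at (268,185).

Possible mix-ups:
- **Tin:** the brown one at (375,175), which I reject. I choose the white one with the red band.
- **Red foot:** the tray at (465,255) and red paint spots at (262,174) and (102,315). I choose the red tip beside the rear tyre.
- **Seat tube top:** the fork top at (208,192). I choose (309,211), the black-holed yellow tube.

Next is a close crop to check this.

```bash
cat > h.py <<'E'
import numpy as np, cv2
from scipy.spatial.transform import Rotation as Ro
from scipy.optimize import least_squares
def K(p): return 240/np.tan(np.radians(p['fovy']/2))
def proj(p,X):
    c=np.asarray(X)@p['R'].T+p['t']; f=K(p)
    return np.stack([f*c[...,0]/c[...,2]+p['cx'],f*c[...,1]/c[...,2]+p['cy']],-1)
def ray(p,uv):
    d=p['R'].T@np.array([(uv[0]-p['cx'])/K(p),(uv[1]-p['cy'])/K(p),1]); return -p['R'].T@p['t'],d/np.linalg.norm(d)
def onz(p,uv,z):
    o,d=ray(p,uv); return o+d*(z-o[2])/d[2]
def bike(x,y,yaw,lean=.24):   # contact-line point, returns R, origin
    R=(Ro.from_euler('z',yaw)*Ro.from_euler('y',lean)).as_matrix()
    return R,np.array([x,y,.019])-R@[0,0,.019]
D=np.array([-.375,0,-.927])
def foot(phi,r=.097):
    a=phi-np.radians(8); return np.array([-.052,-.16,.108])+r*(np.cos(a)*np.array([0,-1,0])+np.sin(a)*D)
SEAT=np.array([0,-.072,.285])
E
python3 - <<'E'
import cv2
from bench import *
import numpy as np
im=cv2.imread('pics/top0.png')
c=im[170:290,290:420]; cv2.imwrite('pics/c1.png',cv2.resize(c,None,fx=5,fy=5,interpolation=cv2.INTER_CUBIC)[:600])
h=cv2.cvtColor(im,cv2.COLOR_BGR2HSV)
m=((h[...,0]<6)|(h[...,0]>174))&(h[...,1]>170)&(h[...,2]>110)
n,l,s,ce=cv2.connectedComponentsWithStats(m.astype('uint8'))
for i in range(1,n):
    if s[i,4]>8: print('red',s[i],ce[i].round(1))
E
```

```text
red [252 165  19  18 281] [261.3 173.6]
red [279 190   6   6  28] [281.6 192.8]
red [450 213  55  72 221] [488.1 245.7]
red [433 222   3   6   9] [433.4 223.8]
red [ 439  224   46   36 1236] [461.4 241.3]
red [511 229   5   5  18] [513.1 230.8]
red [106 254   9   8  55] [110.1 257.8]
red [368 258   9   5  40] [371.6 260. ]
red [ 441  258   62   43 1838] [469.6 279.3]
red [ 97 311  10  10  76] [101.5 315.7]
red [ 33 329  17  17 156] [ 42.8 337.2]
red [438 351   6   7  28] [440.5 354.1]
```

View pics/c1.png

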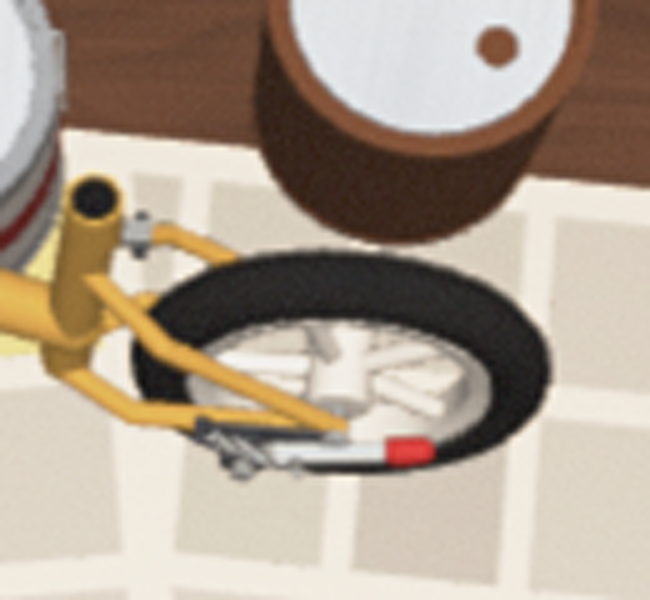

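The crop confirms the choice. The seat tube's black hole is at about (309,209.7) and the red foot at (371.6,260). The silver leg runs back along the rear tyre, whose outline spans u = 316 to 400. Now the pose fit.

```bash
cat >> h.py <<'E'
def fitpose():
    from bench import camera_params
    p=camera_params('top'); ps=camera_params('scene')
    a=np.linspace(0,2*np.pi,180)
    def tyre(yc):
        b=np.linspace(0,2*np.pi,24); A,B=np.meshgrid(a,b); r=.0985+.019*np.cos(B)
        return np.stack([.019*np.sin(B),yc+r*np.cos(A),.1175+r*np.sin(A)],-1).reshape(-1,3)
    def res(v):
        R,o=bike(*v); W=lambda X:np.asarray(X)@R.T+o
        e=list(proj(p,W(SEAT))-[308.9,209.6])+list(proj(p,W(foot(0)))-[371.6,260])+list(.5*(proj(ps,W(SEAT))-[325.5,195.5]))
        for yc,(l,r) in((-.21,(316.2,400)),(.21,(165,249))):
            u=proj(p,W(tyre(yc)))[:,0]; e+=[u.min()-l,u.max()-r]
        return e
    s=least_squares(res,[.65,.05,0,.24],diff_step=1e-3,x_scale=[.1,.1,.1,.1]); return s.x,np.round(s.fun,1)
E
python3 - <<'E'
from h import *
v,e=fitpose(); print(v,e)
R,o=bike(*v); print(o,R@SEAT+o, 'axis',R[:,2])
for f in(0,.3,.6,.92,1.2,1.5,1.85): print(f,(R@foot(f)+o).round(3))
from bench import camera_params
p=camera_params('top')
for n,uv,z in(('mug',(455,336),.07),('wrench',(371,314),0),('wrench head',(347,299),0),('wrench end',(392,331),0),('brush',(290,305),0),('brown tin',(376,172),.19),('tin',(268,185),.19),('trayL',(432,222),.04),('tray',(446,299),.04)): print(n,onz(p,uv,z).round(3))
E
```

```text
[ 0.57750343  0.0528835  -0.11266566  0.16500866] [-0.3  0.3  0.5  0.   0.7 -0.5 -1.1 -0.1  0.1  0.7]
[5.74402263e-01 5.32343855e-02 2.58078265e-04] [ 0.61282503 -0.02357235  0.2813869 ] axis [ 0.16321945 -0.01846743  0.98641693]
0 [ 0.519 -0.198  0.127]
0.3 [ 0.504 -0.196  0.102]
0.6 [ 0.491 -0.186  0.079]
0.92 [ 0.48  -0.166  0.057]
1.2 [ 0.474 -0.144  0.043]
1.5 [ 0.472 -0.117  0.034]
1.85 [ 0.475 -0.083  0.033]
mug [ 0.323 -0.434  0.07 ]
wrench [ 0.383 -0.209  0.   ]
wrench head [ 0.425 -0.139  0.   ]
wrench end [ 0.335 -0.27   0.   ]
brush [0.403 0.028 0.   ]
brown tin [ 0.75  -0.201  0.19 ]
tin [0.705 0.089 0.19 ]
trayL [ 0.654 -0.384  0.04 ]
tray [ 0.428 -0.419  0.04 ]
```

```bash
cat >> h.py <<'E'
def tyre(yc):
    A,B=np.meshgrid(np.linspace(0,2*np.pi,180),np.linspace(0,2*np.pi,24)); r=.0985+.019*np.cos(B)
    return np.stack([.019*np.sin(B),yc+r*np.cos(A),.1175+r*np.sin(A)],-1).reshape(-1,3)
E
python3 - <<'E'
from h import *
from bench import camera_params
p=camera_params('top');ps=camera_params('scene')
im=cv2.imread('pics/top0.png').max(2)
# black tyre extents
for nm,(a,b,c,d) in dict(rear=(205,275,312,406),front=(195,270,158,256)).items():
    m=(im[a:b,c:d]<70).astype('uint8'); n,l,s,ce=cv2.connectedComponentsWithStats(m)
    for i in np.argsort(-s[1:,4])[:2]+1: print(nm,s[i]+[c,a,0,0,0], 'to',s[i][0]+c+s[i][2],s[i][1]+a+s[i][3])
for lean in(.165,.2,.24):
    def res(v):
        R,o=bike(*v,lean); W=lambda X:np.asarray(X)@R.T+o
        e=list(proj(p,W(SEAT))-[308.9,209.6])+list(proj(p,W(foot(0)))-[371.6,260])+list(proj(ps,W(SEAT))-[325.5,195.5])
        for yc,(l,r) in((-.21,(316.2,400)),(.21,(165,249))):
            u=proj(p,W(tyre(yc))); e+=[u[:,0].min()-l,u[:,0].max()-r]
        return e
    s=least_squares(res,[.58,.05,-.11],diff_step=1e-3); print(lean,s.x,np.round(s.fun,1))
    R,o=bike(*s.x,lean)
    for yc in(-.21,.21):
        u=proj(p,tyre(yc)@R.T+o); print('  tyre v',u[:,1].min(),u[:,1].max())
E
```

```text
rear [ 320  221   80   42 1167] to 400 263
rear [346 205  47  13 433] to 393 218
front [ 165  207   84   46 1260] to 249 253
0.165 [ 0.57587666  0.05300768 -0.10725033] [-0.4  0.7  0.6  0.1  1.1 -0.7 -1.1 -0.1 -0.2  0.5]
  tyre v 220.445925915135 262.080568484313
  tyre v 199.7200241785717 243.4500388789138
0.2 [ 0.56684696  0.05320606 -0.09065166] [-0.4  0.4  1.   0.5  1.3 -0.7 -1.2 -0.  -0.7  0.3]
  tyre v 220.31804885525975 263.7181251522737
  tyre v 202.1335965548233 247.3736304205108
0.24 [ 0.55654819  0.0531816  -0.07082626] [-0.4  0.   1.5  0.7  1.5 -0.5 -1.2  0.1 -1.1  0. ]
  tyre v 220.093533863079 265.5786165646448
  tyre v 204.97170844263644 251.97013765142657
```

Adding the tyres' vertical extents settles it: the lean is 0.24. I'll refit with those included and plan the gripper poses.

Run:
```python
from h import *
from bench import camera_params
p=camera_params('top');ps=camera_params('scene')
def res(v):
    R,o=bike(*v); W=lambda X:np.asarray(X)@R.T+o
    e=list(proj(p,W(SEAT))-[308.9,209.6])+list(proj(p,W(foot(0)))-[371.6,260])+list(proj(ps,W(SEAT))-[325.5,195.5])
    for yc,(l,r,t,b) in((-.21,(316.2,400,220.2,264)),(.21,(165,249,207,253))):
        u=proj(p,W(tyre(yc))); e+=[u[:,0].min()-l,u[:,0].max()-r,u[:,1].min()-t,u[:,1].max()-b]
    return e
s=least_squares(res,[.55,.05,-.07,.24],diff_step=1e-3);v=s.x; print(v,np.round(s.fun,1))
R,o=bike(*v); print(o.round(4),'seat',R@SEAT+o, 'axis',R[:,2])
print('main tube', (R@[0,-.062,.15]+o).round(3),(R@[0,.181,.26]+o).round(3),'hub end',(R@[-.05,-.21,.117]+o).round(3))
for f in(0,.3,.6,.92,1.2,1.5,1.85): print(f,(R@foot(f)+o).round(3), (R@foot(f,.06)+o).round(3))
print('pivot',R@foot(0,0)+o)
Ru,ou=bike(v[0]-.019*v[3]*np.cos(v[2]),v[1]-.019*v[3]*np.sin(v[2]),v[2],0); print('upright seat',Ru@SEAT+ou)
np.save('v.npy',v)
```

```text
[ 0.556965    0.05253944 -0.05782057  0.22605284] [-0.6  0.8  1.9 -0.   1.1 -0.2 -1.1  0.2 -0.3  0.4 -1.3  0.  -0.2 -0.3]
[5.527e-01 5.280e-02 5.000e-04] seat [ 0.61232386 -0.02278554  0.27823261] axis [ 0.22375798 -0.01295225  0.97455867]
main tube [ 0.583 -0.011  0.147] [0.621 0.23  0.254] hub end [ 0.518 -0.156  0.126]
0 [ 0.519 -0.202  0.128] [ 0.518 -0.165  0.124]
0.3 [ 0.503 -0.2    0.105] [ 0.508 -0.164  0.11 ]
0.6 [ 0.487 -0.191  0.082] [ 0.499 -0.158  0.096]
0.92 [ 0.474 -0.172  0.061] [ 0.49  -0.147  0.083]
1.2 [ 0.466 -0.15   0.048] [ 0.485 -0.133  0.074]
1.5 [ 0.462 -0.123  0.04 ] [ 0.483 -0.116  0.069]
1.85 [ 0.463 -0.089  0.039] [ 0.484 -0.095  0.069]
pivot [ 0.51704096 -0.10541738  0.11739061]
upright seat [ 0.54851641 -0.01909204  0.285     ]
```

```bash
cat >> h.py <<'E'
import json,os
def cmd():
    return json.load(open('cmd.json')) if os.path.exists('cmd.json') else dict(p=[.208,-.536,.198],r=[180,0,21.24])
def rows(wps,save=False):
    """world waypoints (xyz, rpy) -> tool-frame shift (m), rotvec (deg) from commanded pose"""
    c=cmd(); R0=Ro.from_euler('xyz',c['r'],degrees=True); out=[]
    for p,r in wps:
        d=R0.inv().apply(np.array(p)-c['p']); w=(R0.inv()*Ro.from_euler('xyz',r,degrees=True)).as_rotvec(degrees=True)
        print(np.round(d,3).tolist(),np.round(w,1).tolist())
def setcmd(d,w):
    c=cmd(); R0=Ro.from_euler('xyz',c['r'],degrees=True)
    json.dump(dict(p=(np.array(c['p'])+R0.apply(d)).tolist(),r=(R0*Ro.from_rotvec(w,degrees=True)).as_euler('xyz',degrees=True).tolist()),open('cmd.json','w')); print(cmd())
E
python3 - <<'E'
from h import *
r=[180,0,-3.3]
rows([((.21,-.53,.30),[180,0,21.24]),((.519,-.2,.30),r),((.519,-.2,.16),r)])
E
```

```text
[0.004, -0.005, -0.102] [0.0, 0.0, 0.0]
[0.412, -0.201, -0.102] [0.0, -0.0, 24.5]
[0.412, -0.201, 0.038] [0.0, -0.0, 24.5]
```

Careful with the scale: shifts go in shares of 75 cm and turns go in shares of 90 degrees. That gives: 0.412 m is 0.5493, -0.201 m is -0.268, 24.5 degrees is 0.2722.

Call:
step_arm:
  moves:
    - [[0,0,-0.0667,0,0,0,0],[0,0,-0.136,0,0,0,0],[0.5493,-0.268,-0.136,0,0,0.2722,0],[0.5493,-0.268,-0.136,0,0,0.2722,0],[0.5493,-0.268,-0.136,0,0,0.2722,0],[0.5493,-0.268,-0.136,0,0,0.2722,0],[0.5493,-0.268,-0.136,0,0,0.2722,0],[0.5493,-0.268,-0.136,0,0,0.2722,0],[0.5493,-0.268,-0.136,0,0,0.2722,0],[0.5493,-0.268,-0.136,0,0,0.2722,0],[0.5493,-0.268,-0.136,0,0,0.2722,0],[0.5493,-0.268,-0.136,0,0,0.2722,0],[0.5493,-0.268,-0.136,0,0,0.2722,0],[0.5493,-0.268,-0.136,0,0,0.2722,0]]

```text
time_s: 1.5
tool_pos: [0.5188, -0.2, 0.2991]
tcp_rot: [180.0, 0.1, -3.3]
force: [-0.7, 0.8, 0.4]
opening: 0.0003
grasp_force: 0.0
```

Run:
```python
from h import *
from bench import *
setcmd([.412,-.201,-.102],[0,0,24.5])
p=camera_params('wrist'); im=read_camera('wrist')[:,:,::-1].copy(); v=np.load('v.npy');R,o=bike(*v)
h=cv2.cvtColor(im,cv2.COLOR_BGR2HSV); m=((h[...,0]<6)|(h[...,0]>174))&(h[...,1]>170)&(h[...,2]>110)
n,l,s,ce=cv2.connectedComponentsWithStats(m.astype('uint8'))
for i in range(1,n):
    if s[i,4]>60: print('red',s[i],ce[i].round(1),onz(p,ce[i],.128))
print('pred foot',proj(p,R@foot(0)+o),'pivot',proj(p,R@foot(0,0)+o), 'seat',proj(p,R@SEAT+o),'cam',-p['R'].T@p['t'])
cv2.imwrite('pics/w1.png',im)
```

```text
{'p': [0.5191959496251692, -0.1993962553136268, 0.29999999999999993], 'r': [180.0, 0.0, -3.2600000000000007]}
red [  493    11   147   249 21666] [563.  141.3] [ 0.56826603 -0.41546979  0.128     ]
red [304 201  27  16 367] [316.6 208.4] [ 0.5200262  -0.19329472  0.128     ]
red [152 377  10   8  67] [156.7 380.5] [ 0.34105959 -0.00976883  0.128     ]
pred foot [325.71361971 208.83449681] pivot [226.09800082 214.05591751] seat [-36.92222359 115.59987618] cam [ 0.6014401  -0.20493989  0.48614804]
```

View pics/w1.png

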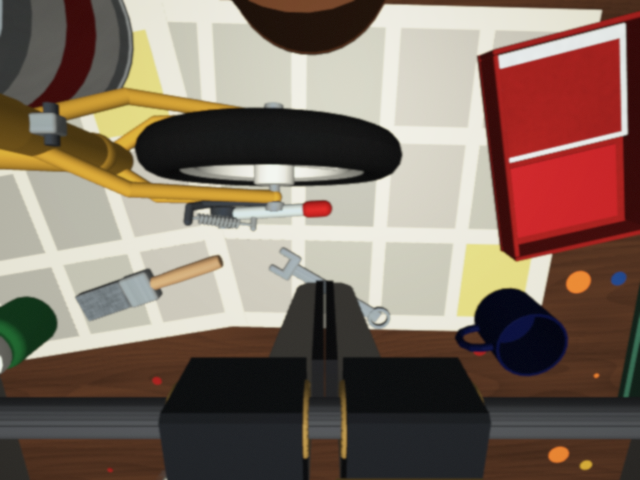

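The wrist view shows the red foot at (317,208) and the axle end at (275,200). The camera sits on the wheel side of the gripper, so I'll turn the tool by 180° to put it on the robot's side.

In the tool's units: -90 degrees is -1.

Call:
step_arm:
  moves:
    - [[0,0,0,0,0,-1,0],[0,0,0,0,0,-1,0],[0,0,0,0,0,-1,0],[0,0,0,0,0,-1,0],[0,0,0,0,0,-1,0],[0,0,0,0,0,-1,0],[0,0,0,0,0,-1,0],[0,0,0,0,0,-1,0],[0,0,0,0,0,-1,0],[0,0,0,0,0,-1,0],[0,0,0,0,0,-1,0]]

```text
time_s: 2.65
tool_pos: [0.5184, -0.2011, 0.2995]
tcp_rot: [-180.0, 0.0, 86.8]
force: [-0.5, -0.6, 0.0]
opening: 0.0003
grasp_force: 0.0
```

In the tool's units: -90 degrees is -1.

Call:
step_arm:
  moves:
    - [[0,0,0,0,0,-1,0],[0,0,0,0,0,-1,0],[0,0,0,0,0,-1,0],[0,0,0,0,0,-1,0],[0,0,0,0,0,-1,0],[0,0,0,0,0,-1,0],[0,0,0,0,0,-1,0],[0,0,0,0,0,-1,0],[0,0,0,0,0,-1,0],[0,0,0,0,0,-1,0],[0,0,0,0,0,-1,0]]

```text
time_s: 3.75
tool_pos: [0.5184, -0.2011, 0.2996]
tcp_rot: [-180.0, -0.0, 176.8]
force: [-0.4, 0.7, -0.4]
opening: 0.0006
grasp_force: 0.0
```

Run:
```python
from h import *
from bench import *
setcmd([0,0,0],[0,0,-90]);setcmd([0,0,0],[0,0,-90])
s=state();print(s['q'].round(1),s['tool_pos'],s['tcp_rot'])
p=camera_params('wrist'); im=read_camera('wrist')[:,:,::-1].copy(); v=np.load('v.npy');R,o=bike(*v)
h=cv2.cvtColor(im,cv2.COLOR_BGR2HSV); m=((h[...,0]<6)|(h[...,0]>174))&(h[...,1]>170)&(h[...,2]>110)
n,l,st,ce=cv2.connectedComponentsWithStats(m.astype('uint8'))
for i in range(1,n):
    if st[i,4]>60: print('red',st[i],ce[i].round(1),onz(p,ce[i],.128))
print('pred foot',proj(p,R@foot(0)+o),'cam',-p['R'].T@p['t'])
# planned tip path: forward edge of tip (+18 mm y) touching leg at r=.075
r=[180,0,176.74]
w=[]
for f in(0,.2,.4,.6,.8,.95,1.1,1.25):
    a=f-np.radians(8); tan=-np.sin(a)*np.array([0,-1,0])+np.cos(a)*D
    P=R@(foot(f,.078)-.008*tan)+o
    w.append(((P[0],P[1]-.018,P[2]+.008),r))
rows([((.519,-.196,.16),r)]+w)
```

```text
{'p': [0.5191959496251692, -0.1993962553136268, 0.29999999999999993], 'r': [180.0, 0.0, 86.74]}
{'p': [0.5191959496251692, -0.1993962553136268, 0.29999999999999993], 'r': [180.0, 1.2722218725854067e-14, 176.74]}
[ -33.6    3.5   86.1   -0.    90.4 -120.5] [ 0.51839036 -0.2011062   0.29955604] [-1.79978752e+02 -1.08684778e-02  1.76835631e+02]
red [    0   122   187   219 18231] [ 94.2 220.7] [ 0.51585182 -0.41857158  0.128     ]
red [319 204  28  17 376] [333. 212.] [ 0.51987897 -0.19323236  0.128     ]
red [  7 294  12  12 110] [ 12.7 299.4] [ 0.59197379 -0.51867702  0.128     ]
pred foot [323.88488864 211.95554382] cam [ 0.43486503 -0.19660326  0.48667276]
[0.0, 0.003, 0.14] [0.0, 0.0, 0.0]
[-0.004, -0.0, 0.159] [0.0, 0.0, 0.0]
[0.005, -0.003, 0.172] [0.0, 0.0, 0.0]
[0.014, -0.002, 0.185] [0.0, 0.0, 0.0]
[0.022, 0.002, 0.197] [0.0, 0.0, 0.0]
[0.03, 0.009, 0.209] [0.0, 0.0, 0.0]
[0.036, 0.016, 0.216] [0.0, 0.0, 0.0]
[0.041, 0.024, 0.223] [0.0, 0.0, 0.0]
[0.045, 0.034, 0.229] [0.0, 0.0, 0.0]
```

In the tool's units: 0.172 m is 0.2293, 0.14 m is 0.1867.

Call:
step_arm:
  moves:
    - [[-0.0027,0.0013,0.0667,0,0,0,0],[-0.0027,0.0013,0.1333,0,0,0,0],[-0.0027,0.0013,0.1867,0,0,0,0],[-0.0027,0,0.2,0,0,0,0],[-0.0027,0,0.2093,0,0,0,0],[0.0013,-0.0013,0.2187,0,0,0,0],[0.0067,-0.004,0.2293,0,0,0,0]]

```text
time_s: 4.5
tool_pos: [0.5156, -0.2033, 0.1296]
tcp_rot: [-179.9, 0.2, 176.7]
force: [0.1, -0.4, 0.2]
opening: 0.0002
grasp_force: 0.0
```

Run:
```python
from h import *
from bench import *
setcmd([.005,-.003,.172],[0,0,0]); print(state()['force'])
im=read_camera('wrist')[:,:,::-1]; t=read_camera('top')[:,:,::-1]
a=cv2.resize(im[120:420,160:500],(600,529)); cv2.imwrite('pics/w2.png',a)
h=cv2.cvtColor(t,cv2.COLOR_BGR2HSV); m=((h[...,0]<6)|(h[...,0]>174))&(h[...,1]>170)&(h[...,2]>110)
print(np.argwhere(m[250:275,360:385]).mean(0)+[250,360],m[250:275,360:385].sum())
```

```text
{'p': [0.5140334397054511, -0.20210706540081688, 0.12799999999999995], 'r': [180.0, 1.2722218725854067e-14, 176.74]}
[ 0.09555701 -0.44289738  0.16465639]
[nan nan] 0<stdin>:7: RuntimeWarning: Mean of empty slice.
  ret = um.true_divide(
```

View pics/w2.png

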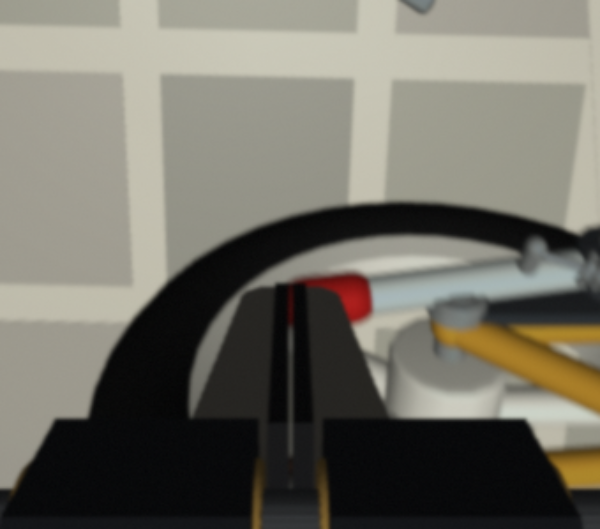

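The close view shows the red foot just under the fingertips, at crop (330,298), with the silver leg running right. I'll check the leg's angle by projection.

Run:
```python
from h import *
from bench import *
p=camera_params('wrist'); v=np.load('v.npy'); R,o=bike(*v)
k=600/340
for f in(0,.1,.2,.3):
    print(f,[((proj(p,R@foot(f,r)+o)-[160,120])*k).round(0).tolist() for r in(0,.06,.075,.088)])
T=state()['tool_pos']; print('tip',((proj(p,T-[0,0,.008])-[160,120])*k).round(0), [((proj(p,T+np.array(d))-[160,120])*k).round(0).tolist() for d in ([-.01,.018,-.008],[-.01,-.018,-.008],[.01,.018,-.008])])
```

```text
0 [[607.0, 272.0], [416.0, 296.0], [367.0, 302.0], [324.0, 307.0]]
0.1 [[607.0, 272.0], [412.0, 279.0], [363.0, 280.0], [321.0, 282.0]]
0.2 [[607.0, 272.0], [410.0, 262.0], [362.0, 260.0], [320.0, 258.0]]
0.3 [[607.0, 272.0], [411.0, 246.0], [363.0, 240.0], [322.0, 235.0]]
tip [291. 283.] [[349.0, 249.0], [229.0, 255.0], [351.0, 310.0]]
```

Run:
```python
from bench import *
import cv2
im=read_camera('wrist')[:,:,::-1]
cv2.imwrite('pics/w3.png',cv2.resize(im[255:345,285:405],None,fx=6,fy=6,interpolation=cv2.INTER_CUBIC)); print(state()['force'],state()['ft_torque'])
```

```text
[0.13917617 0.32464518 0.0213951 ] [ 0.0684517  -0.16017042  0.02487979]
```

View pics/w3.png

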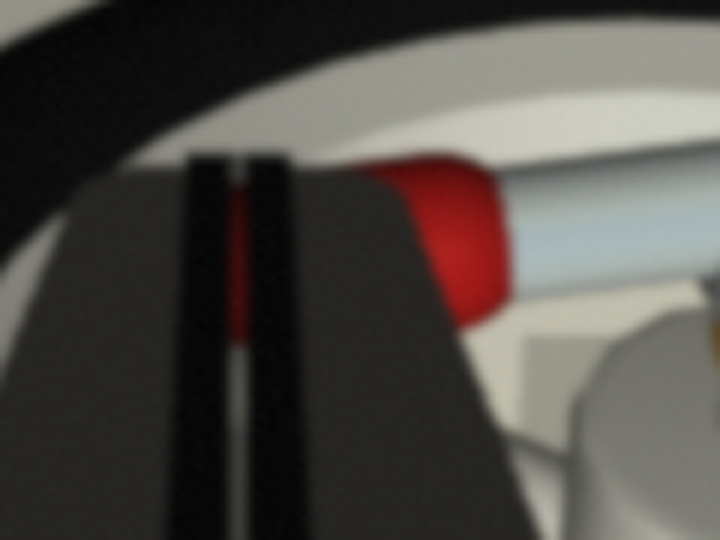

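Run:
```python
from h import *
from bench import *
p=camera_params('wrist'); v=np.load('v.npy'); R,o=bike(*v); print(v,p['cx'],p['cy'])
P0=np.array([.520,-.1815,.1265])
off=P0-(R@foot(0,.078)+o); print('off',off)
for f in(-.02,0,.05,.1,.2): print(f,proj(p,R@foot(f,.078)+o+off).round(1),'obs 369.2 294.2', (R@foot(f,.078)+o+off).round(4))
# ray of obs vs finger-front: where is tip bottom edge obs (crop w3 (240,170))
o_,d=ray(p,(285+240/6,255+165/6)); z=state()['tool_pos'][2]
for zz in(z-.008,z,z+.008): print('tip edge at z',zz, (o_+d*(zz-o_[2])/d[2]).round(4))
print(state()['tool_pos'],d)
```

```text
[ 0.556965    0.05253944 -0.05782057  0.22605284] 324.22863043729893 237.46221785714948
off [0.00121036 0.00138881 0.00021476]
-0.02 [365.6 295.4] obs 369.2 294.2 [ 0.5209 -0.1813  0.1278]
0 [365.  292.8] obs 369.2 294.2 [ 0.52   -0.1815  0.1265]
0.05 [363.7 286.4] obs 369.2 294.2 [ 0.5178 -0.1818  0.1233]
0.1 [362.8 280.1] obs 369.2 294.2 [ 0.5155 -0.1819  0.1201]
0.2 [362.1 268. ] obs 369.2 294.2 [ 0.5111 -0.1816  0.1137]
tip edge at z 0.12010595787898631 [ 0.5157 -0.2023  0.1201]
tip edge at z 0.12810595787898632 [ 0.5123 -0.2021  0.1281]
tip edge at z 0.13610595787898633 [ 0.5088 -0.2019  0.1361]
[ 0.51436764 -0.20236961  0.12810596] [ 0.3995993  -0.02158716 -0.9164357 ]
```

Call:
step_arm:
  moves:
    - [[-0.004,0,0,0,0,0,0],[-0.008,0,0,0,0,0,0],[-0.008,0,0,0,0,0,0]]

```text
time_s: 4.95
tool_pos: [0.5211, -0.2025, 0.128]
tcp_rot: [-180.0, 0.1, 176.8]
force: [0.6, 0.8, 0.1]
opening: 0.0003
grasp_force: 0.0
```

Call:
step_arm:
  moves:
    - [[0,0,0.0053,0,0,0,0],[0,0,0.0107,0,0,0,0],[0,0,0.0107,0,0,0,0]]

```text
time_s: 5.25
tool_pos: [0.5202, -0.2025, 0.1193]
tcp_rot: [-180.0, -0.0, 176.7]
force: [-1.0, -0.8, 4.0]
opening: 0.0004
grasp_force: 2.0
```

Contact is at TCP z ≈ 0.12, so the tip's contact surface is higher on the tool than I assumed. I'll follow the arc from here.

In the tool's units: 0.025 m is 0.0333, -0.002 m is -0.0027.

Call:
step_arm:
  moves:
    - [[0.0053,-0.0013,0.008,0,0,0,0],[0.0107,-0.0027,0.016,0,0,0,0],[0.016,-0.0027,0.0253,0,0,0,0],[0.0227,-0.0027,0.0333,0,0,0,0]]

```text
time_s: 5.65
tool_pos: [0.5031, -0.2032, 0.0948]
tcp_rot: [180.0, 0.0, 176.7]
force: [-0.9, 0.9, 3.9]
opening: 0.0004
grasp_force: 1.9
```

Run:
```python
from h import *
from bench import *
for d in([-.006,0,0],[0,0,.008],[.017,-.002,.025]): setcmd(d,[0,0,0])
im=read_camera('wrist')[:,:,::-1]; print(state()['tool_pos'],state()['force'],state()['grasp_force'])
cv2.imwrite('pics/w4.png',cv2.resize(im[180:400,200:500],None,fx=2.5,fy=2.5))
```

```text
{'p': [0.5200237302690089, -0.2024482676343235, 0.12799999999999995], 'r': [180.0, 1.2722218725854067e-14, 176.74]}
{'p': [0.5200237302690089, -0.2024482676343235, 0.11999999999999994], 'r': [180.0, 1.2722218725854067e-14, 176.74]}
{'p': [0.5029375062610929, -0.20347829149390737, 0.09499999999999993], 'r': [180.0, 1.2722218725854067e-14, 176.74]}
[ 0.50207655 -0.20284879  0.09353572] [-0.35860484 -0.43573662  2.16202275] 1.626698523759842
```

View pics/w4.png

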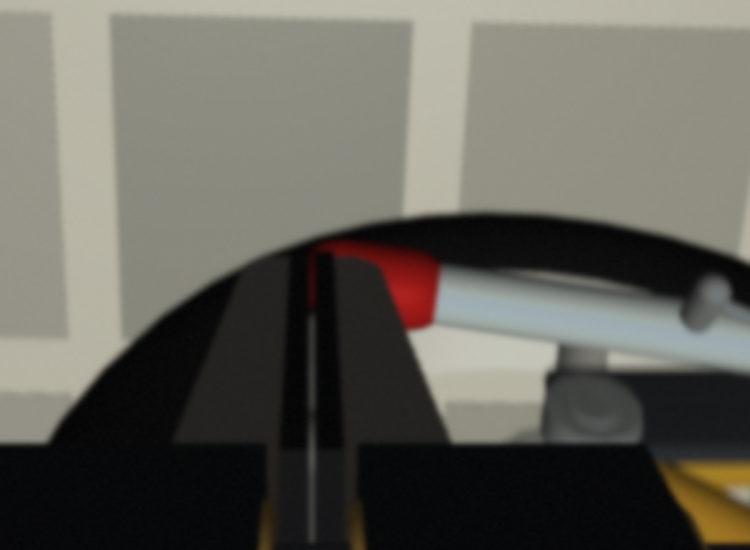

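The leg has rotated down and the red foot, at (390,285), is under the fingertip. Continuing past centre.

In the tool's units: 0.039 m is 0.052, 0.026 m is 0.0347.

Call:
step_arm:
  moves:
    - [[0.0053,0.0053,0.008,0,0,0,0],[0.0107,0.0107,0.016,0,0,0,0],[0.016,0.0147,0.024,0,0,0,0],[0.0213,0.02,0.032,0,0,0,0],[0.0253,0.0253,0.0373,0,0,0,0],[0.0293,0.0293,0.0427,0,0,0,0],[0.0333,0.0347,0.0467,0,0,0,0],[0.0373,0.04,0.052,0,0,0,0]]

```text
time_s: 6.5
tool_pos: [0.4768, -0.1711, 0.0551]
tcp_rot: [180.0, 0.0, 176.7]
force: [-0.4, 0.5, 0.0]
opening: 0.0005
grasp_force: 0.0
```

Run:
```python
from h import *
from bench import *
setcmd([.028,.03,.039],[0,0,0])
im=read_camera('wrist')[:,:,::-1]; print(state()['tool_pos'],state()['force'],state()['grasp_force'])
cv2.imwrite('pics/w5.png',cv2.resize(im[100:400,200:600],None,fx=1.8,fy=1.8))
p=camera_params('wrist'); v=np.load('v.npy'); R,o=bike(*v)
for f in (0,.9,1.2,1.5,1.85): print(f,((proj(p,R@foot(f)+o)-[200,100])*1.8).round())
```

```text
{'p': [0.47668882813202273, -0.17193456158642062, 0.05599999999999993], 'r': [180.0, 1.2722218725854067e-14, 176.74]}
[ 0.47588756 -0.17017877  0.05427555] [-0.27714472  0.20323846 -0.86376124] 0.0
0 [ 84. 685.]
0.9 [213. 345.]
1.2 [292. 291.]
1.5 [380. 263.]
1.85 [491. 260.]
```

View pics/w5.png

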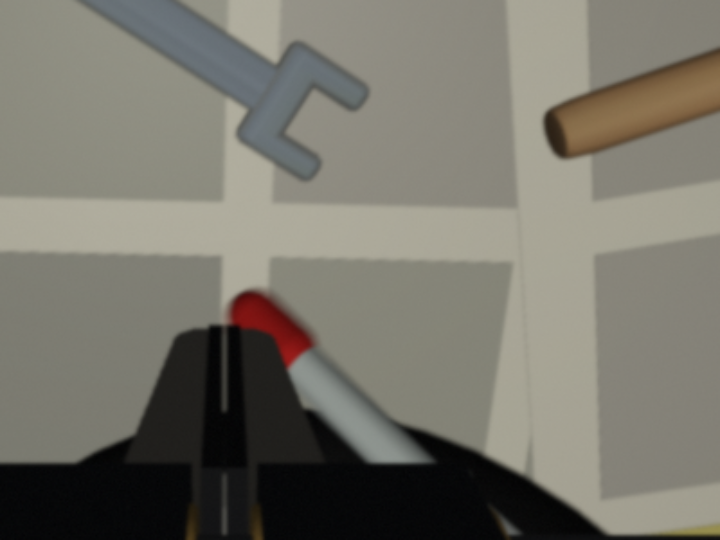

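The red foot is at (260,320), which means an angle of about 1.05: past centre, and the force has gone. I'll wait two rows and recheck numerically.

Call:
step_arm:
  moves:
    - [[0,0,0,0,0,0,0],[0,0,0,0,0,0,0],[0,0,0,0,0,0,0]]

```text
time_s: 6.85
tool_pos: [0.4773, -0.1721, 0.0558]
tcp_rot: [-180.0, 0.0, 176.7]
force: [-0.3, 0.3, 0.1]
opening: 0.0001
grasp_force: 0.0
```

```bash
cat >> h.py <<'E'
def reds(im,amin=40):
    h=cv2.cvtColor(im,cv2.COLOR_BGR2HSV); m=((h[...,0]<6)|(h[...,0]>174))&(h[...,1]>150)&(h[...,2]>80)
    n,l,s,ce=cv2.connectedComponentsWithStats(m.astype('uint8'))
    return [(s[i].tolist(),ce[i].round(1)) for i in range(1,n) if s[i,4]>amin]
E
python3 - <<'E'
from h import *
from bench import *
im=read_camera('wrist')[:,:,::-1]; print(reds(im))
p=camera_params('wrist'); v=np.load('v.npy'); R,o=bike(*v)
for f in (.9,1.2,1.5,1.85): print(f,proj(p,R@foot(f,.09)+o).round())
E
```

```text
[([472, 227, 28, 41, 848], array([485.2, 247.5]))]
0.9 [332. 296.]
1.2 [373. 268.]
1.5 [419. 253.]
1.85 [477. 251.]
```

The kickstand is fully down: red at (485,247) against a predicted (477,251) at 1.85. Next I go up and over the seat tube, with the tool aligned to the tube axis and closing across the bike.

Run:
```python
from h import *
v=np.load('v.npy'); R,o=bike(v[0],v[1],v[2],v[3])
T=np.column_stack([R[:,1],R[:,0],-R[:,2]]); rpy=Ro.from_matrix(T).as_euler('xyz',degrees=True); print(rpy)
P=R@(SEAT+[0,0,.075])+o; print(P)
rows([((.477,-.172,.38),[180,0,176.74]),(P,rpy),((P[0]-.03,P[1],.40),rpy)])
```

```text
[-167.04812642    0.           86.68712551]
[ 0.62910571 -0.02375696  0.35132451]
[-0.0, -0.0, -0.324] [0.0, 0.0, 0.0]
[-0.144, 0.157, -0.295] [10.2, 10.2, 89.6]
[-0.114, 0.155, -0.344] [10.2, 10.2, 89.6]
```

In the tool's units: -0.344 m is -0.4587, 0.155 m is 0.2067, 89.6 degrees is 0.9956.

Call:
step_arm:
  moves:
    - [[0.0067,0,-0.0667,0,0,0,0],[0.0067,0,-0.1333,0,0,0,0.09],[0.0067,0,-0.2,0,0,0,0.09],[0.0067,0,-0.2667,0,0,0,0.09],[0.0067,0,-0.3333,0,0,0,0.09],[0,0,-0.4,0,0,0,0.09],[0,0,-0.4587,0,0,0,0.09],[-0.152,0.2067,-0.4587,0.1133,0.1133,0.9956,0.09],[-0.152,0.2067,-0.4587,0.1133,0.1133,0.9956,0.09],[-0.152,0.2067,-0.4587,0.1133,0.1133,0.9956,0.09],[-0.152,0.2067,-0.4587,0.1133,0.1133,0.9956,0.09],[-0.152,0.2067,-0.4587,0.1133,0.1133,0.9956,0.09],[-0.152,0.2067,-0.4587,0.1133,0.1133,0.9956,0.09],[-0.152,0.2067,-0.4587,0.1133,0.1133,0.9956,0.09],[-0.152,0.2067,-0.4587,0.1133,0.1133,0.9956,0.09],[-0.152,0.2067,-0.4587,0.1133,0.1133,0.9956,0.09],[-0.152,0.2067,-0.4587,0.1133,0.1133,0.9956,0.09],[-0.152,0.2067,-0.4587,0.1133,0.1133,0.9956,0.09],[-0.152,0.2067,-0.4587,0.1133,0.1133,0.9956,0.09],[-0.152,0.2067,-0.4587,0.1133,0.1133,0.9956,0.09]]

```text
time_s: 8.9
tool_pos: [0.5997, -0.0237, 0.3994]
tcp_rot: [-167.0, -0.0, 86.9]
force: [-0.3, -0.8, 0.4]
opening: 0.0898
grasp_force: 0.0
```

Run:
```python
from h import *
from bench import *
setcmd([-.114,.155,-.344],[10.2,10.2,89.6]); s=state(); print(s['tool_pos'],s['tcp_rot'],s['q'])
im=read_camera('wrist')[:,:,::-1]; cv2.imwrite('pics/w6.png',im)
p=camera_params('wrist'); v=np.load('v.npy'); R,o=bike(*v)
print('seat',proj(p,R@SEAT+o),'base',proj(p,R@(SEAT-[0,0,.1])+o),'foot',proj(p,R@foot(1.85)+o),reds(im))
```

```text
{'p': [0.5993187398718758, -0.023668231131135475, 0.39999999999999997], 'r': [-167.00857097283804, 0.0023262815373050303, 86.71956890270482]}
[ 0.59973084 -0.02370255  0.39937355] [-1.67021259e+02 -2.74886042e-02  8.69006804e+01] [-12.58163261  22.8864447   53.41724079  -2.33970003 116.48883416
 -10.29434931]
seat [374.67781384 224.08741872] base [362.94361825 199.02021344] foot [292.32594694 225.59457376] [([497, 5, 75, 76, 4410], array([533.9,  42.5])), ([451, 106, 25, 25, 477], array([463.3, 117.8])), ([162, 125, 8, 9, 63], array([165.5, 129.1])), ([288, 221, 8, 9, 47], array([290.9, 224.1])), ([212, 375, 9, 10, 60], array([216.1, 378.8])), ([321, 390, 101, 6, 137], array([374.7, 392.8])), ([292, 439, 16, 41, 184], array([299.7, 459.2])), ([304, 439, 61, 28, 1499], array([334.5, 452.4])), ([364, 439, 60, 27, 1461], array([393.7, 452. ])), ([428, 439, 11, 41, 157], array([433. , 460.9]))]
```

View pics/w6.png

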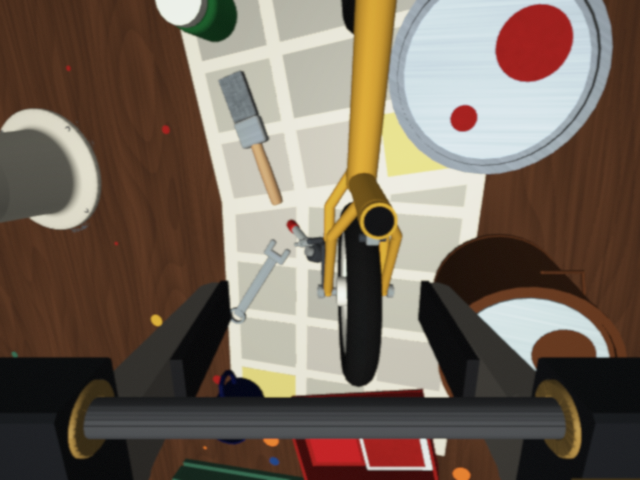

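The wrist view shows the seat tube opening at (378,219), the red foot down at (291,224), the open fingers either side, and the tin to the right. I'll correct the seat point and compute the descent.

Run:
```python
from h import *
from bench import *
p=camera_params('wrist'); S=onz(p,(378,219),.278); print('seat',S)
v=np.load('v.npy'); R,o=bike(v[0],v[1],v[2],.235); b=R[:,2]
rpy=Ro.from_matrix(np.column_stack([R[:,1],R[:,0],-b])).as_euler('xyz',degrees=True); print(rpy,R@SEAT+o)
rows([(S+b*k,rpy) for k in(.10,.03,-.02,-.038)])
```

```text
seat [ 0.61499717 -0.01866089  0.278     ]
[-1.66535492e+02  1.27222187e-14  8.66871255e+01] [ 0.61463697 -0.02291943  0.27768881]
[0.006, 0.043, 0.015] [0.5, 0.0, 0.0]
[0.006, 0.043, 0.085] [0.5, 0.0, 0.0]
[0.006, 0.042, 0.135] [0.5, 0.0, 0.0]
[0.006, 0.042, 0.153] [0.5, 0.0, 0.0]
```

In the tool's units: 0.15 m is 0.2, 0.085 m is 0.1133, 0.5 degrees is 0.0056.

Call:
step_arm:
  moves:
    - [[0.008,0.0573,0.02,0.0056,0,0,0.09],[0.008,0.0573,0.0667,0.0056,0,0,0.09],[0.008,0.0573,0.1133,0.0056,0,0,0.09],[0.008,0.0573,0.1467,0.0056,0,0,0.09],[0.008,0.0573,0.1733,0.0056,0,0,0.09],[0.008,0.0573,0.2,0.0056,0,0,0.09],[0.008,0.0573,0.2,0.0056,0,0,0.09]]

```text
time_s: 9.65
tool_pos: [0.6062, -0.0175, 0.241]
tcp_rot: [-166.2, -0.1, 86.8]
force: [-0.1, 1.1, 0.0]
opening: 0.0899
grasp_force: 0.0
```

Run:
```python
from h import *
from bench import *
setcmd([.006,.043,.15],[.5,0,0]); s=state(); print(s['tool_pos'],s['force'],s['opening'])
im=read_camera('wrist')[:,:,::-1]; cv2.imwrite('pics/w7.png',im)
```

```text
{'p': [0.60782688005882, -0.018152381466686046, 0.24417257316814056], 'r': [-166.50857097283804, 0.0023262815373050303, 86.71956890270482]}
[ 0.6061698  -0.01745746  0.24095052] [-0.12177331  1.12928834  0.0133128 ] 0.08989957183095426
```

View pics/w7.png

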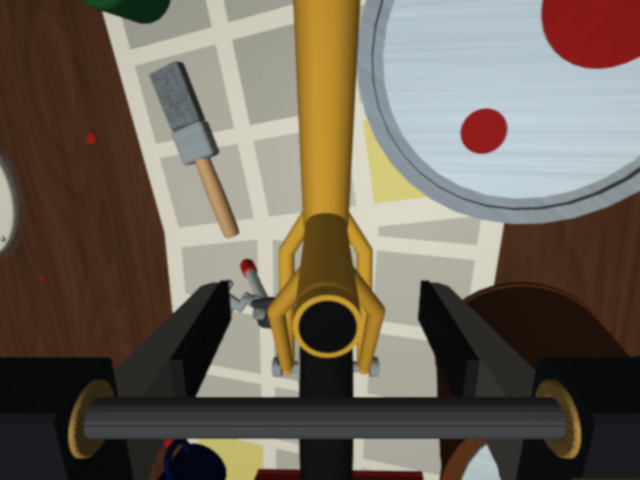

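The tube opening is centred between the fingers at (328,327). Closing now.

In the tool's units: 0.001 m is 0.0013.

Call:
step_arm:
  moves:
    - [[0,0.0013,0,0,0,0,0.05],[0,0.0013,0,0,0,0,0.036],[0,0.0013,0,0,0,0,0.02],[0,0.0013,0,0,0,0,0.02],[0,0.0013,0,0,0,0,0.02],[0,0.0013,0,0,0,0,0.02],[0,0.0013,0,0,0,0,0.02]]
  grip_force: 30

```text
time_s: 10.4
tool_pos: [0.6091, -0.0181, 0.2434]
tcp_rot: [-166.5, 0.0, 86.7]
force: [-0.3, -0.0, -0.1]
opening: 0.0361
grasp_force: 0.0
```

Call:
step_arm:
  moves:
    - [[0,0,0,0,0,0,0.02],[0,0,0,0,0,0,0.02],[0,0,0,0,0,0,0.02],[0,0,0,0,0,0,0.02],[0,0,0,0,0,0,0.02]]

```text
time_s: 10.9
tool_pos: [0.6087, -0.018, 0.2435]
tcp_rot: [-166.5, -0.0, 86.7]
force: [-4.2, 0.6, 1.1]
opening: 0.029
grasp_force: 30.0
```

Gripped: opening 29 mm, 30 N. Now the path for rolling the bike upright on its tyres.

Run:
```python
from h import *
setcmd([0,.001,0],[0,0,0]); c=cmd(); v=np.load('v.npy'); L=.235
R,o=bike(v[0],v[1],v[2],L); tb=R.T@(np.array(c['p'])-o); print('tcp in bike',tb)
u=R[:,1]; ex=np.array([np.cos(v[2]),np.sin(v[2]),0])
T0=Ro.from_euler('xyz',c['r'],degrees=True)
w=[]
for k in(.1,.25,.5,.75,1):
    th=L*(1-k); C=np.array([v[0],v[1],0])-ex*.019*L*k
    Rk,ok=bike(C[0],C[1],v[2],th)
    rot=Ro.from_matrix(Rk@R.T)*T0
    w.append((Rk@tb+ok,rot.as_euler('xyz',degrees=True)))
rows(w); print(w[-1])
```

```text
{'p': [0.6087976909836211, -0.0182080348919178, 0.24393927326555404], 'r': [-166.50857097283804, 0.0023262815373050303, 86.71956890270482]}
tcp in bike [ 0.00192427 -0.06763392  0.25075733]
[0.0, -0.006, 0.0] [-1.3, -0.0, 0.0]
[0.0, -0.015, 0.001] [-3.4, -0.0, 0.0]
[0.0, -0.029, 0.002] [-6.7, -0.0, 0.0]
[0.0, -0.044, 0.004] [-10.1, -0.0, 0.0]
[0.0, -0.058, 0.007] [-13.5, -0.0, 0.0]
(array([ 0.55052007, -0.01483463,  0.25075733]), array([-1.79973077e+02,  9.81655778e-03,  8.67181355e+01]))
```

In the tool's units: -0.029 m is -0.0387, -0.015 m is -0.02, -6.7 degrees is -0.0744.

Call:
step_arm:
  moves:
    - [[0,-0.004,0,-0.0078,0,0,0.02],[0,-0.008,0,-0.0144,0,0,0.02],[0,-0.012,0,-0.0222,0,0,0.02],[0,-0.016,0.0013,-0.03,0,0,0.02],[0,-0.02,0.0013,-0.0378,0,0,0.02],[0,-0.024,0.0013,-0.0456,0,0,0.02],[0,-0.028,0.0013,-0.0533,0,0,0.02],[0,-0.032,0.0027,-0.06,0,0,0.02],[0,-0.0387,0.0027,-0.0744,0,0,0.02],[0,-0.0387,0.0027,-0.0744,0,0,0.02]]
  grip_force: 40

```text
time_s: 11.9
tool_pos: [0.5798, -0.0165, 0.2486]
tcp_rot: [-173.3, 0.0, 86.7]
force: [-0.1, 0.3, 1.8]
opening: 0.0293
grasp_force: 40.0
```

Run:
```python
from h import *
setcmd([0,-.029,.002],[-6.7,0,0])
rows([((.5505,-.0148,.2508),[-179.97,0,86.72]),((.5505+.0145,-.0157,.2502),[-176.6,0,86.72])])
```

```text
{'p': [0.580178334402021, -0.01656746412941108, 0.24876016078015456], 'r': [-173.20857097283803, 0.0023262815373050303, 86.71956890270482]}
[0.0, -0.03, 0.001] [-6.8, 0.0, -0.0]
[-0.0, -0.015, 0.0] [-3.4, 0.0, -0.0]
```

In the tool's units: -0.03 m is -0.04, -0.015 m is -0.02, -6.8 degrees is -0.0756.

Call:
step_arm:
  moves:
    - [[0,-0.004,0,-0.0078,0,0,0.02],[0,-0.008,0,-0.0156,0,0,0.02],[0,-0.012,0,-0.0222,0,0,0.02],[0,-0.016,0,-0.03,0,0,0.02],[0,-0.02,0,-0.0378,0,0,0.02],[0,-0.024,0,-0.0456,0,0,0.02],[0,-0.028,0,-0.0533,0,0,0.02],[0,-0.032,0.0013,-0.06,0,0,0.02],[0,-0.036,0.0013,-0.0678,0,0,0.02],[0,-0.04,0.0013,-0.0756,0,0,0.02],[0,-0.04,0.0013,-0.0756,0,0,0.02],[0,-0.04,0.0013,-0.0756,0,0,0.02],[0,-0.04,0.0013,-0.0756,0,0,0.02],[0,-0.04,0.0013,-0.0756,0,0,0.02],[0,-0.04,0.0013,-0.0756,0,0,0.02]]

```text
time_s: 13.4
tool_pos: [0.5506, -0.0149, 0.2506]
tcp_rot: [-180.0, 0.0, 86.7]
force: [-1.3, -4.1, -1.3]
opening: 0.029
grasp_force: 40.0
```

Run:
```python
from h import *
from bench import *
setcmd([0,-.03,.001],[-6.8,0,0]); s=state(); print(s['tool_pos'],s['tcp_rot'],s['force'],s['ft_torque'],s['grasp_force'])
im=read_camera('top')[:,:,::-1]; cv2.imwrite('pics/t2.png',cv2.resize(im[130:360,120:440],None,fx=2.4,fy=2.4))
p=camera_params('top'); v=np.load('v.npy')
for th in(-.05,0,.05):
    R,o=bike(v[0]-.019*.235,v[1],v[2],th)
    print(th,[(u.min(0).round(1),u.max(0).round(1)) for u in(proj(p,tyre(y)@R.T+o) for y in(-.21,.21))],proj(p,R@foot(1.85)+o))
print([r for r in reds(im,8)])
```

```text
{'p': [0.5503195949089161, -0.014855947859822145, 0.2513148403964332], 'r': [179.99142902716198, 0.0023262815373050303, 86.71956890270482]}
[ 0.55059122 -0.01492449  0.25056044] [-1.79976326e+02  1.88999393e-02  8.67200971e+01] [-1.28308415 -4.11047996 -1.30472113] [-0.70596737  0.40396761  0.04703424] 40.01675896346569
-0.05 [(array([314.3, 240.9]), array([399.8, 266.5])), (array([161.4, 227.6]), array([248. , 254.6]))] [330.28959215 287.1981101 ]
0 [(array([314.4, 237.4]), array([399.9, 266.3])), (array([161.8, 224.1]), array([248.1, 254.4]))] [330.33319531 287.04168313]
0.05 [(array([314.6, 233.8]), array([400. , 266.2])), (array([162.1, 220.5]), array([248.3, 254.3]))] [330.38293867 286.80922551]
[([67, 120, 12, 7, 26], array([ 72.7, 122.3])), ([252, 165, 20, 19, 303], array([261.5, 173.8])), ([432, 213, 74, 88, 2441], array([471.1, 272.3])), ([273, 220, 14, 6, 29], array([279.2, 223.2])), ([438, 223, 48, 37, 1297], array([461.2, 241.3])), ([511, 229, 6, 5, 25], array([513.2, 230.9])), ([105, 254, 11, 9, 70], array([109.9, 258. ])), ([329, 286, 4, 4, 9], array([330.2, 287.4])), ([96, 311, 11, 11, 93], array([101.4, 315.8])), ([32, 328, 36, 19, 452], array([ 51.6, 337.6])), ([437, 351, 8, 7, 42], array([440.5, 354. ]))]
```

View pics/t2.png

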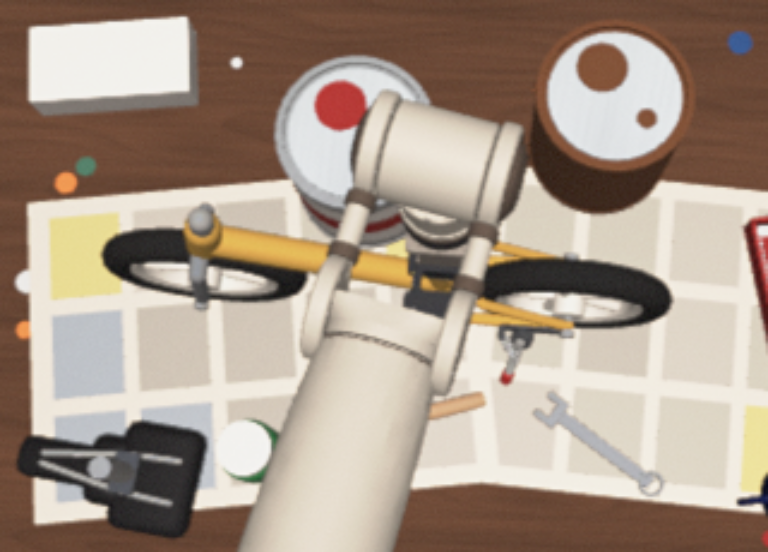

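The top view shows the bike upright. The tyre extents are rear v 237.5–266.7 and front v 224–256, which match the 0 rad prediction. The foot is down at (330,287), the bike is off the tin and nothing else has moved. Settling, then handing in.

Call:
step_arm:
  moves:
    - [[0,0,0,0,0,0,0.02],[0,0,0,0,0,0,0.02],[0,0,0,0,0,0,0.02],[0,0,0,0,0,0,0.02],[0,0,0,0,0,0,0.02],[0,0,0,0,0,0,0.02]]

```text
time_s: 14.05
tool_pos: [0.5505, -0.0149, 0.2506]
tcp_rot: [-180.0, 0.0, 86.7]
force: [-0.5, -4.5, -3.7]
opening: 0.0293
grasp_force: 40.0
```

```bash
python3 -c "
from bench import *
s=state();print(s['tool_pos'],s['force'],s['grasp_force']);print(job_done())"
```

```text
[ 0.55047792 -0.01490594  0.25055087] [-0.53522436 -4.48634461 -3.66057996] 40.0106343626976
the job is handed in; nothing more can be done
None
```

The job is handed in at about 14 s with no verdict returned: the kickstand was flipped down while the bike still leaned, and the bike is now held upright in a 40 N grip, off the tin and its stand, with nothing else visibly moved.

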